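# Pack the flower model away in its keyed tub

## Robot

A 7-joint arm with a two-finger parallel gripper is mounted at the origin on the work surface. World frame = base frame: x ahead of the robot, y to its left, z up, the work surface at z = 0. Lengths are in m, angles in rad, forces in N, time in s.
With the tool pointing down it reaches from about 0.425 to 0.875 m from the base axis. Payload 4.7 kg.
Tool frame: the origin (TCP) lies between the finger pads; the fingertips stand 14 mm ahead of it and the grasp point (between the pads) lies 5 mm behind it; z points along the fingers, y is the line along which they close (so a half turn about z gives the same grasp; the last joint's range is limited). The gripper opens to 87 mm and grips with 3 to 60 N. Pads are 19 mm wide; open, the fingers measure 117 mm over their backs; the gripper's body (75 mm by 190 mm) begins 51 mm behind the grasp point.
Start: joints at [1.188, 0.321, -0.07, 1.45, 0.023, 1.371, -0.057], TCP at [0.251, -0.6, 0.237] pointing down, gripper open.
Joint ranges: [-2.86, 2.86], [-0.3, 2.09], [-1.38, 1.24], [0.06, 2.45], [-1.56, 4.7], [0.09, 2.05], [-2.69, 2.69]. Speed limits (rad/s): [2.57, 2.57, 3.14, 3.14, 3.14, 3.14, 3.14].

## Interface

Orientations are given as a rotation vector (axis times angle).
In Python, from bench import ctrl gives the robot as it stands.
- The arm moves only by the tool step_arm, never from a script. Its argument "commands" is a list of rows, each an object with "travel": the shift along the tool's x, y, z in m, a list of three; "turn": the turn, a rotation vector about the tool's x, y, z in degrees, a list of three. A call has 1 to 5 rows; each row is the pose to reach, as a shift and turn from the pose commanded when the call began, along the tool's axes at that moment; what a row does not reach only later rows make up. A row lasts 1/10 s, in which the tool goes at most 50 mm and 8.59 degrees, less where a joint would pass 70% of its speed; a pose out of reach is approached as far as the arm can. A call with a gripper value outside its range is refused whole. "gripper" is the opening, from 0 (shut) to 1 (fully open), set as the call begins (left out, the last holds). The fingers move at their own pace and stop on an object; "force" is the grip in N (left out, the last holds). Time passes only in rows, so rows that repeat a pose let the fingers close. It gives the time, the measured TCP pose, the force, the opening and the grip force at its end, in the units of the state.
- ctrl.get_state(): the state, without advancing time (a new reading comes with each control period).
- ctrl.get_image(name): name is "scene" or "top" or "wrist"; returns the picture (480x640x3 uint8, red, green, blue); there is no depth.
- ctrl.camera_model(name): a dict with "fx", "fy", "cx", "cy" (pixels), "R" (3x3) and "t" (3): a world point X has camera coordinates R X + t; the wrist camera has in their place "T_tool_cam" (4x4, takes a point from camera to tool coordinates, whose origin is the TCP and whose axes are the flange's). Camera axes: x right, y down, z forward; pixel columns grow to the right and rows downward; lengths in m; the calibration is good to about 2 mm. A picture is of the moment at which its call begins: read the wrist's pose just before it. camera_model takes no time and is no camera call.
- ctrl.close_job(): hands the job in; it is judged then, once.
The state is a dict: "time": time; "joint_positions": joint angles; "qd": joint speeds; "joint_torque": joint torques, N m; "position": TCP position; "tool_rot": TCP orientation; "ft_force": force on the tool from outside, world axes, zero at the start; "torque": the same for the moment, N m; "grip_width": opening from 0.0 (shut) to 1.0 (fully open); "grip_force": force on a finger pad.
Only numpy, scipy, OpenCV 4.12 (cv2) and the standard library are available. Lean on these libraries where they do the work, as an engineer would, in place of code of your own. Each camera call takes 0.05 s, during which the arm holds its last target. There are 200 camera calls.

## Task

Pack the flower model away: turn it where it stands, say by pushing a petal, without lifting it out, until its keyed foot drops fully home in the orange collar, then lay the pink seed pod flat in the tub's empty blue compartment. Put the blue lid on so that it sits flat and fully down on the rim, then swing the red latch round until its bar points straight in over the lid. Leave the other things on the bench where they are.

Things in the scene. Friction and masses are not known exactly. Their poses are not given: they have to be found in the camera images.
- tub: White open storage tub, fixed to the bench, 220 mm long (its x) by 160 mm wide (its y) by 118 mm high, walls 5 mm. Origin: centre of its underside, on the bench; z up. Its -x end, with the latch, is towards the robot. The collar for the flower is inside at +x, the empty compartment inside at -x.
- collar (a point): Centre of the top of the round orange collar inside the tub, 62 mm across, top 62 mm above the bench, at x = +38 mm, y = 0 of the tub. Its bore is upright. Low in the bore stand three red keys, 120 degrees apart, at 0 and +-120 degrees from the tub's x axis. Axes as the tub's.
- compartment (a point): Centre of the blue floor of the tub's empty compartment, 58 mm above the bench, 71 mm along the tub's x by 150 mm along its y. Towards the flower a 4 mm blue divider rises 17 mm above this floor; the tub's walls rise 60 mm above it. Axes as the tub's.
- flower_hub (a point): Flower model, 250 g, loose, standing in the collar: middle of its green disc (68 mm across, 8 mm thick), on its upright axis. At the start 84 mm above the bench, foot on the keys; home, with the disc on the collar, 66 mm. A light push on a petal (about 1 N) turns it either way; home, it turns no further. A green pistil on the axis is 22 mm thick, 38 mm high above the point.
- flower_foot (a point): Centre of the underside of the flower's grey foot, 44 mm across, 54 mm long, in the bore. It has three keyways at 0 and +-120 degrees from the flower's x axis, with about 6 degrees of play. At the start it is turned 25 to 95 degrees from fitting; when a keyway meets a key all three fit together and it drops by 18 mm. Any of the three fitting directions will do.
- petal (a point): Point on one of the three yellow petals, 48 mm from the flower's axis, at 180 degrees from its x axis; the others are at +60 and -60. Petals rise outward from the disc at 45 degrees, 6 mm thick, 28 mm wide, 18 mm at the tip, which is 57 mm out and 43 mm above the disc's middle. Flat green sepals between them are low and only for show.
- pod_mid (a point): Pink seed pod, 50 mm long (its x), 26 mm wide, 22 mm high, with three white seeds on top, lying loose on the bench: its centre. 50 g.
- lid_grip (a point): Blue lid, 250 g, loose on the bench, right way up: middle of its black grip bar, which is 60 mm long (the lid's x), 14 mm wide (y), stands on the lid's centre and spans 22 mm below to 12 mm above the point. Seated, the plate lies on the tub's rim and the point is 146 mm above the bench. Either way round fits, long side along the tub's long side.
- lid_plate (a point): Centre of the underside of the lid's plate, 28 mm below the grip's point. Plate 218 mm (x) by 158 mm (y), 6 mm thick; four tabs 6 mm deep under the middles of its edges fit inside the tub's walls with 3 mm of play all round. It cannot seat while anything in the tub stands higher than 112 mm above the bench.
- latch (a joint): Angle (rad) of the red latch bar, about an upright pin at x = -122 mm, y = 0 of the tub, outside its -x end; grows anticlockwise seen from above. 0 to 0.25: open, pointing along the tub's -y and a little outward; 1.87: along the tub's +x, straight in over the lid; stop at 1.93. Stays where left; about 1 N at the peg moves it. Bar 14 mm wide, its underside 126 mm above the bench.
- latch_peg (a point): Upright black peg on the latch bar, 12 mm thick, 24 mm high, 45 mm from the pivot: the point is its middle, 146 mm above the bench; the bar's top is 134 mm above the bench and the peg's top 158 mm.
- dish_mid (a point): Clear open dish 90 mm across, 16 mm high, on the bench: leave alone. Its centre.
- heart_mid (a point): Red heart model 72 mm across, 80 mm high, on the bench: leave alone. The point is 35 mm above its underside.
- adapter_mid (a point): Black mains adapter 75 by 48 by 30 mm with a green label, on the bench: leave alone. Its centre.
- slidebox_mid (a point): Green slide box with a grey cover, 92 by 87 by 35 mm, on the bench: leave alone. Its centre.
- lens_mid (a point): Black hand lens, 125 mm long, 10 mm high, on the bench: leave alone. Near its middle.

How it is judged:
On the way, in this order (a step that is already met when the one before it is completed fails the run):
1. the flower's foot has dropped home on the keys (z of flower_hub in the frame of tub between 0.062 and 0.069 m and angle between flower_hub's own z axis and vertical below 0.08 rad), for 0.2 s.
2. the pod lies in the compartment, let go (x of pod_mid in the frame of tub between -0.105 and -0.04 m and y of pod_mid in the frame of tub between -0.075 and 0.075 m and z of pod_mid in the frame of tub below 0.076 m and contact force between the fingers and pod below 0.1 N), for 0.2 s.
3. the lid sits down on the rim (z of lid_grip in the frame of tub between 0.143 and 0.1485 m and horizontal distance between lid_grip and tub below 0.008 m and angle between lid_grip's own z axis and vertical below 0.03 rad and angle between the x axis of lid_grip and the x axis of tub, either way round below 0.15 rad), for 0.2 s.
4. the latch bar points in over the lid (value of joint latch above 1.6 rad), for 0.2 s.
At the end, for the whole second after the job is handed in: The flower is home (disc on the collar, within 3 mm, upright), the pod lies in the compartment, the lid is down on the rim all round (within 2.5 mm of height, 8 mm sideways, 0.15 rad of turn, 0.03 rad of tilt), the latch bar points in over it within 0.27 rad, and all is at rest (all of step 1 and all of step 2 and all of step 3 and value of joint latch above 1.6 rad and linear speed of each of lid, flower, pod below 0.02 m/s and velocity of joint latch below 0.1 rad/s); the robot touches nothing.
It fails at once if the flower lifted out (more than 15 mm above its start height) (z of flower_hub in the frame of tub above 0.099 m).
It fails at once if another thing on the bench moved by more than 30 mm (distance of any of dish_mid, heart_mid, adapter_mid, slidebox_mid, lens_mid from where it was at the start of the episode above 0.03 m).
It also fails if it takes over 72 s, if anything falls off the work surface, if the arm or the gripper's body presses on something with over 40 N, if the wrist force passes 120 N, or if a joint passes its speed limit or range.

## Working session

There is one attempt and no reset: what is moved stays moved. The work goes in short steps, Python scripts to look and compute and a tool call to move; the robot and the scene stay as the last step left them, time stands still between calls to the robot, and variables do not carry over. Pictures are saved under pics/ and viewed, at most 10 in all, crops included, and the job is handed in when it is done.

Besides the shell and the picture viewer there is one more tool, called after ">>>" as name([rows], argument=value, ...), one row to a line, values as JSON. step_arm: Moves the arm, as the interface text tells. Its arguments: {"type":"object","properties":{"commands":{"type":"array"},"gripper":{"type":"number"},"force":{"type":"number"}},"required":["commands"]}

```bash
mkdir -p pics; ls; python3 - <<'E'
from bench import ctrl
import cv2,numpy as np
for n in("scene","top"):
    cv2.imwrite(f"pics/{n}0.png",ctrl.get_image(n)[:,:,::-1])
    m=ctrl.camera_model(n);print(n,{k:np.round(v,4).tolist() for k,v in m.items()})
s=ctrl.get_state();print(s)
print(ctrl.camera_model("wrist"))
E
```

```text
pics
scene {'fx': 455.2475, 'fy': 455.2475, 'cx': 326.2837, 'cy': 239.112, 'R': [[-0.4545, 0.8906, 0.0143], [0.7256, 0.3795, -0.574], [-0.5166, -0.2505, -0.8187]], 't': [0.1985, -0.3259, 1.4088]}
top {'fx': 553.1105, 'fy': 553.1105, 'cx': 323.7106, 'cy': 238.7053, 'R': [[0.0159, -0.9997, 0.0167], [-0.9919, -0.0179, -0.1256], [0.1259, -0.0146, -0.9919]], 't': [-0.0028, 0.5515, 1.1503]}
{'time': 0.1, 'joint_positions': array([ 1.18811268,  0.32178032, -0.0700586 ,  1.45155077,  0.02264027,
        1.37078875, -0.05692171]), 'qd': array([ 9.78722049e-05, -3.15981080e-03,  8.91635575e-04, -3.30875960e-03,
       -6.50974280e-04, -2.18831567e-04,  6.52084993e-05]), 'joint_torque': array([ 2.27233013e-04, -4.92575347e+01, -4.06006509e-01, -3.13399315e+01,
       -6.43957802e-02,  3.94710456e-02,  3.80793585e-05]), 'position': array([ 0.2509435 , -0.59910021,  0.23555136]), 'tool_rot': array([-3.07833162e+00, -6.18839384e-01,  7.52296442e-04]), 'ft_force': array([-0.07540236, -0.89299406, -0.19047977]), 'torque': array([-0.01775042, -0.00237209, -0.01830321]), 'grip_force': 0.0, 'grip_width': 0.9957069396942334}
{'fx': 350.86370228957253, 'fy': 350.86370228957253, 'cx': 317.0198934153982, 'cy': 241.48712360155162, 'T_tool_cam': array([[-1.46859601e-03, -9.53384435e-01, -3.01754805e-01,
         8.34541665e-02],
       [ 9.99998833e-01, -1.52691124e-03, -4.26203096e-05,
        -3.65722456e-05],
       [-4.20119264e-04, -3.01754515e-01,  9.53385565e-01,
        -1.48099351e-01],
       [ 0.00000000e+00,  0.00000000e+00,  0.00000000e+00,
         1.00000000e+00]])}
```

View pics/top0.png

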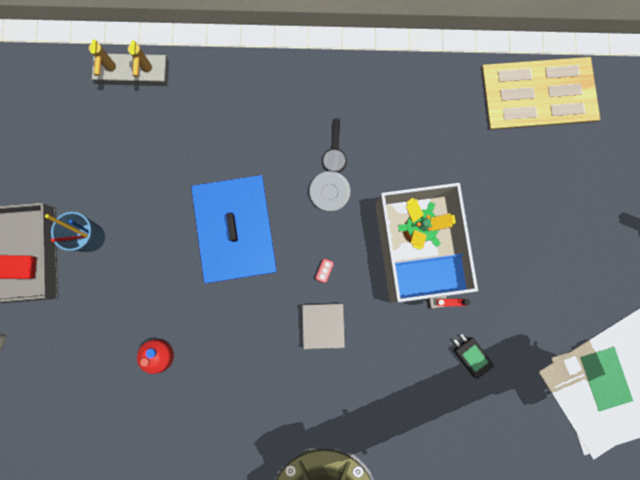

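View pics/scene0.png

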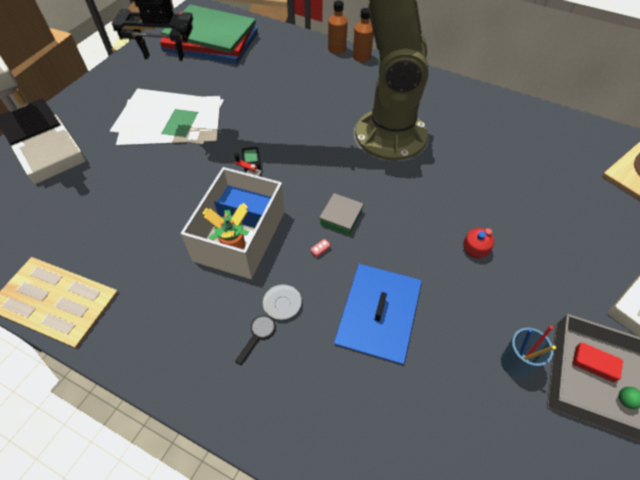

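The top view shows the tub rim with corners near (382,192), (459,184), (476,290) and (399,300), and the flower near (428,224). The lid is near (234,229), the pod near (325,271), and the latch bar runs from (436,303) to (467,302). The scene view agrees with this layout.

```bash
cat > h.py <<'E'
from bench import ctrl
import cv2,numpy as np
from scipy.spatial.transform import Rotation as Ro
def cam(name,st=None):
    m=ctrl.camera_model(name)
    if name=="wrist":
        T=np.eye(4);T[:3,:3]=Ro.from_rotvec(st["tool_rot"]).as_matrix();T[:3,3]=st["position"]
        W=np.linalg.inv(T@m["T_tool_cam"]);R,t=W[:3,:3],W[:3,3]
    else:R,t=np.array(m["R"]),np.array(m["t"])
    return np.array([[m["fx"],0,m["cx"]],[0,m["fy"],m["cy"]],[0,0,1]]),R,t
def ray(c,px,z):
    K,R,t=c;d=R.T@np.linalg.solve(K,[px[0],px[1],1]);o=-R.T@t
    return (o+d*(z-o[2])/d[2])
def proj(c,X):
    K,R,t=c;p=K@(R@np.asarray(X)+t);return p[:2]/p[2]
def rel(p,st,yaw=None):
    "shift in tool axes from current measured pose to world p"
    return Ro.from_rotvec(st["tool_rot"]).inv().apply(np.asarray(p)-st["position"])
E
python3 - <<'E'
from h import *
im=cv2.imread("pics/top0.png");c=cam("top");hsv=cv2.cvtColor(im,cv2.COLOR_BGR2HSV)
def seg(lo,hi,box):
    m=cv2.inRange(hsv,lo,hi);k=np.zeros_like(m);x0,y0,x1,y1=box;k[y0:y1,x0:x1]=m[y0:y1,x0:x1]
    cs=cv2.findContours(k,cv2.RETR_EXTERNAL,cv2.CHAIN_APPROX_NONE)[0]
    return sorted(cs,key=cv2.contourArea)[::-1]
l=cv2.boxPoints(cv2.minAreaRect(seg((100,100,60),(125,255,255),(180,160,290,300))[0]))
L=np.array([ray(c,p,.012) for p in l]);print("lid",L.round(3).tolist(),L.mean(0).round(4),[np.linalg.norm(L[i]-L[i-1]).round(3) for i in range(4)])
ctr=seg((0,60,60),(15,255,255),(310,255,340,285))+seg((165,60,60),(180,255,255),(310,255,340,285))
P=np.array([ray(c,p,.02) for p in cv2.boxPoints(cv2.minAreaRect(np.vstack(ctr)))]);print("pod",P.round(3).tolist(),P.mean(0).round(4))
T=np.array([ray(c,p,.118) for p in [(382,192),(459,184),(476,290),(399,300)]]);print("tub",T.round(4).tolist(),T.mean(0).round(4),[np.linalg.norm(T[i]-T[i-1]).round(3) for i in range(4)])
e=(T[0]+T[1]-T[2]-T[3]);print("tubyaw",np.degrees(np.arctan2(e[1],e[0])))
crop=im[170:320,370:490];cv2.imwrite("pics/c1.png",np.hstack([cv2.resize(crop,None,fx=4,fy=4,interpolation=cv2.INTER_CUBIC)]))
for q in [(325,490)]:pass
E
```

```text
lid [[0.668, 0.306, 0.012], [0.696, 0.145, 0.012], [0.479, 0.106, 0.012], [0.452, 0.264, 0.012]] [0.5739 0.2052 0.012 ] [np.float64(0.22), np.float64(0.163), np.float64(0.221), np.float64(0.16)]
pod [[0.466, 0.027, 0.02], [0.514, 0.008, 0.02], [0.504, -0.018, 0.02], [0.456, 0.0, 0.02]] [0.4847 0.0043 0.02  ]
tub [[0.6379, -0.1082, 0.118], [0.6575, -0.2643, 0.118], [0.4441, -0.2949, 0.118], [0.422, -0.1423, 0.118]] [ 0.5404 -0.2024  0.118 ] [np.float64(0.219), np.float64(0.157), np.float64(0.216), np.float64(0.154)]
tubyaw 8.564797668179194
```

View pics/c1.png

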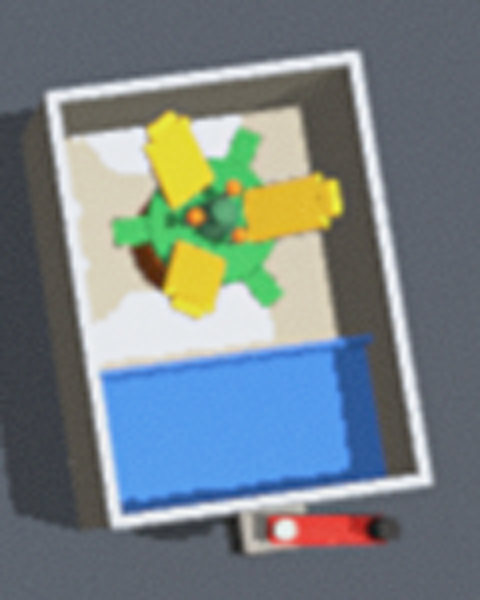

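The crop shows petal tips at about (412,200), (454,219) and (418,247) in full-image pixels. The latch pivot is at about (441,302), and the bar points along the tub's -y, so it is open.

```bash
python3 - <<'E'
from h import *
c=cam("top");f=lambda x,y:(370+x/4-.4,170+y/4-.4)
T=np.array([ray(c,f(*p),.118) for p in [(46,93),(357,52),(433,484),(113,528)]]);print("tub",T.round(4).tolist(),T.mean(0).round(4),[np.linalg.norm(T[i]-T[i-1]).round(3) for i in range(4)])
e=(T[0]+T[1]-T[2]-T[3]);y=np.arctan2(e[1],e[0]);print("yaw",np.degrees(y))
C=T.mean(0)[:2];Rm=np.array([[np.cos(y),-np.sin(y)],[np.sin(y),np.cos(y)]])
tw=lambda a,b:C+Rm@[a,b]
hub=tw(.038,0);print("hub",hub,"comp",tw(-.0685,0),"pin",tw(-.122,0), ray(c,f(285,530),.136))
for p in [(167,118),(335,195),(190,310)]:
    q=ray(c,f(*p),.127)[:2]-hub;q=Rm.T@q;print(np.linalg.norm(q).round(4),np.degrees(np.arctan2(q[1],q[0])).round(1))
print(Rm.T@(ray(c,f(385,530),.158)[:2]-C), "peg")
s=ctrl.get_state();print(s["time"],Ro.from_rotvec(s["tool_rot"]).as_matrix().round(3))
E
```

```text
tub [[0.6361, -0.1064, 0.118], [0.6604, -0.2641, 0.118], [0.443, -0.2986, 0.118], [0.4188, -0.14, 0.118]] [ 0.5396 -0.2023  0.118 ] [np.float64(0.22), np.float64(0.16), np.float64(0.22), np.float64(0.16)]
yaw 8.905093869837428
hub [ 0.57713975 -0.1963853 ] comp [ 0.47192349 -0.21287131] pin [ 0.41906838 -0.22115301] [ 0.41896295 -0.22080965  0.136     ]
0.0548 24.9
0.0539 -90.2
0.0544 150.1
[-0.12822716 -0.04182222] peg
0.1 [[ 0.922  0.386 -0.001]
 [ 0.386 -0.922  0.002]
 [-0.    -0.002 -1.   ]]
```

```bash
cat >> h.py <<'E'
C=np.array([.5396,-.2023]);Y=np.radians(8.9);Rm=np.array([[np.cos(Y),-np.sin(Y)],[np.sin(Y),np.cos(Y)]])
tw=lambda a,b,z:np.r_[C+Rm@[a,b],z]
def plan(p,yaw=None):
    "tool-axis shift, plus z turn (deg) to bring tool x to world yaw, and untilt"
    s=ctrl.get_state();R=Ro.from_rotvec(s["tool_rot"]);m=R.as_matrix();y0=np.degrees(np.arctan2(m[1,0],m[0,0]))
    print("t",s["time"],"pos",s["position"].round(4),"yaw",y0.round(2),"w",round(s["grip_width"],3))
    p=np.asarray(p);print("travel",rel(p,s).round(4))
    if yaw is not None:
        a=np.radians(yaw);M=np.array([[np.cos(a),np.sin(a),0],[np.sin(a),-np.cos(a),0],[0,0,-1]])
        print("turn",np.degrees((R.inv()*Ro.from_matrix(M)).as_rotvec()).round(2))
E
python3 - <<'E'
from h import *
plan(tw(.080,-.028,.21),8.9)
E
```

```text
t 0.1 pos [ 0.2509 -0.5991  0.2356] yaw 22.73 w 0.996
travel [ 0.4906 -0.2081  0.0258]
turn [-0.1   0.02 13.83]
```

>>> step_arm([
  {"travel": [0.245, -0.104, 0.0], "turn": [0, 0, 13.8]},
  {"travel": [0.245, -0.104, 0.0], "turn": [0, 0, 13.8]},
  {"travel": [0.245, -0.104, 0.0], "turn": [0, 0, 13.8]},
  {"travel": [0.245, -0.104, 0.0], "turn": [0, 0, 13.8]},
  {"travel": [0.245, -0.104, 0.0], "turn": [0, 0, 13.8]},
], gripper=0, force=20)

```text
time: 0.6
position: [0.426, -0.4193, 0.2362]
tool_rot: [-3.132, -0.244, 0.001]
ft_force: [0.9, 0.6, 0.3]
grip_width: 0.629
grip_force: 0.0
```

```bash
python3 - <<'E'
from h import *
plan(tw(.080,-.028,.19),8.9)
E
```

```text
t 0.6 pos [ 0.426  -0.4193  0.2362] yaw 8.93 w 0.629
travel [ 0.2259 -0.1687  0.0462]
turn [-0.01  0.02  0.03]
```

>>> step_arm([
  {"travel": [0.215, -0.16, 0.04]},
  {"travel": [0.215, -0.16, 0.04]},
  {"travel": [0.215, -0.16, 0.04]},
  {"travel": [0.215, -0.16, 0.04]},
  {"travel": [0.215, -0.16, 0.04]},
])

```text
$.commands[0]: bad value
```

>>> step_arm([
  {"travel": [0.012, -0.008, 0.0]},
  {"travel": [0.012, -0.008, 0.0]},
  {"travel": [0.012, -0.008, 0.0]},
  {"travel": [0.012, -0.008, 0.0]},
])

```text
$.commands[0]: bad value
```

```bash
python3 - <<'E'
from h import *
plan(tw(.080,-.028,.109),8.9)
s=ctrl.get_state();c=cam("wrist",s);cv2.imwrite("pics/w1.png",ctrl.get_image("wrist")[:,:,::-1])
E
```

```text
t 0.6 pos [ 0.426  -0.4193  0.2362] yaw 8.93 w 0.629
travel [ 0.2259 -0.1687  0.1272]
turn [-0.01  0.02  0.03]
```

View pics/w1.png

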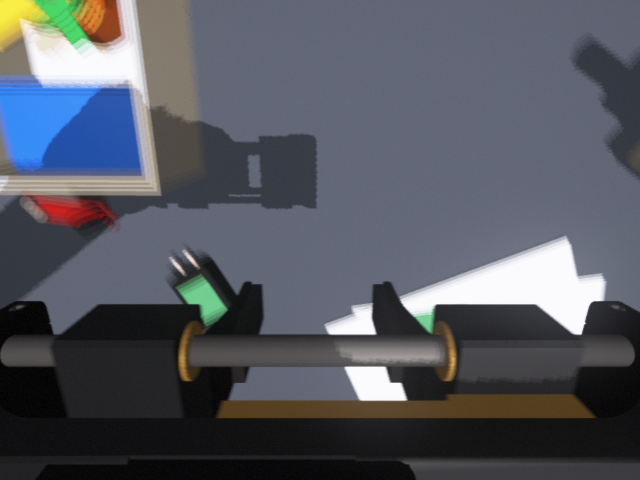

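The move calls were refused because each row needs a "turn". The wrist picture, taken mid-move, shows the tub's corner at (155,190) and the adapter at (205,290).

>>> step_arm([
  {"travel": [0.215, -0.16, 0.04], "turn": [0, 0, 0]},
  {"travel": [0.215, -0.16, 0.04], "turn": [0, 0, 0]},
  {"travel": [0.215, -0.16, 0.04], "turn": [0, 0, 0]},
  {"travel": [0.215, -0.16, 0.04], "turn": [0, 0, 0]},
  {"travel": [0.215, -0.16, 0.04], "turn": [0, 0, 0]},
])

```text
time: 1.15
position: [0.5989, -0.2432, 0.199]
tool_rot: [3.132, 0.244, -0.001]
ft_force: [0.3, 0.3, -0.2]
grip_width: 0.126
grip_force: 0.0
```

>>> step_arm([
  {"travel": [0.022, -0.017, 0.0], "turn": [0, 0, 0]},
  {"travel": [0.022, -0.017, 0.0], "turn": [0, 0, 0]},
  {"travel": [0.022, -0.017, 0.0], "turn": [0, 0, 0]},
])

```text
time: 1.45
position: [0.617, -0.2241, 0.1989]
tool_rot: [-3.132, -0.247, 0.002]
ft_force: [-0.7, -1.5, 0.6]
grip_width: 0.006
grip_force: 0.0
```

```bash
python3 - <<'E'
from h import *
plan(tw(.080,-.028,.109),8.9)
E
```

```text
t 1.45 pos [ 0.617  -0.2241  0.1989] yaw 9.02 w 0.006
travel [ 0.0071 -0.0054  0.0899]
turn [-0.01  0.09  0.12]
```

>>> step_arm([
  {"travel": [0.006, -0.005, 0.03], "turn": [0, 0, 0]},
  {"travel": [0.006, -0.005, 0.06], "turn": [0, 0, 0]},
  {"travel": [0.006, -0.005, 0.09], "turn": [0, 0, 0]},
  {"travel": [0.006, -0.005, 0.09], "turn": [0, 0, 0]},
  {"travel": [0.006, -0.005, 0.09], "turn": [0, 0, 0]},
])

```text
time: 1.95
position: [0.6214, -0.2204, 0.1099]
tool_rot: [3.132, 0.241, -0.002]
ft_force: [0.8, -0.2, 0.8]
grip_width: 0.003
grip_force: 0.0
```

>>> step_arm([
  {"travel": [0, -0.006, 0], "turn": [0, 0, 0]},
  {"travel": [0, -0.012, 0], "turn": [0, 0, 0]},
  {"travel": [0, -0.016, 0], "turn": [0, 0, 0]},
  {"travel": [0, -0.018, 0], "turn": [0, 0, 0]},
  {"travel": [0, -0.02, 0], "turn": [0, 0, 0]},
])

```text
time: 2.45
position: [0.6194, -0.1983, 0.1101]
tool_rot: [3.131, 0.245, 0.001]
ft_force: [-0.1, 0.0, -0.4]
grip_width: 0.005
grip_force: 0.0
```

```bash
python3 - <<'E'
from h import *
s=ctrl.get_state();print(s["position"],Rm.T@(s["position"][:2]-C),s["ft_force"])
E
```

```text
[ 0.61941581 -0.19829996  0.11012613] [ 0.07947366 -0.00839646] [-0.06346687  0.01109526 -0.38886886]
```

>>> step_arm([
  {"travel": [0, -0.002, 0], "turn": [0, 0, 0]},
  {"travel": [0, -0.004, 0], "turn": [0, 0, 0]},
  {"travel": [0, -0.006, 0], "turn": [0, 0, 0]},
  {"travel": [0, -0.008, 0], "turn": [0, 0, 0]},
  {"travel": [0, -0.01, 0], "turn": [0, 0, 0]},
])

```text
time: 2.95
position: [0.618, -0.1896, 0.1099]
tool_rot: [3.131, 0.244, 0.001]
ft_force: [1.1, -2.0, -0.8]
grip_width: 0.003
grip_force: 1.1
```

>>> step_arm([
  {"travel": [0, -0.0015, 0], "turn": [0, 0, 0]},
  {"travel": [0, -0.003, 0], "turn": [0, 0, 0]},
  {"travel": [0, -0.0045, 0], "turn": [0, 0, 0]},
  {"travel": [0, -0.006, 0], "turn": [0, 0, 0]},
  {"travel": [0, -0.0075, 0], "turn": [0, 0, 0]},
])

```text
time: 3.45
position: [0.6165, -0.1816, 0.1096]
tool_rot: [3.132, 0.244, -0.0]
ft_force: [0.7, -2.1, 0.5]
grip_width: 0.005
grip_force: 0.9
```

```bash
python3 - <<'E'
from h import *
s=ctrl.get_state();print(s["position"],Rm.T@(s["position"][:2]-C),s["ft_force"])
c=cam("wrist",s);w=ctrl.get_image("wrist")[:,:,::-1];t=ctrl.get_image("top")[:,:,::-1]
sc=ctrl.get_image("scene")[:,:,::-1]
cv2.imwrite("pics/m1.png",np.hstack([cv2.resize(w,(400,300)),cv2.resize(sc[160:280,170:300],(390,300),interpolation=cv2.INTER_CUBIC)]))
E
```

```text
[ 0.61646334 -0.18155143  0.10958713] [0.07914791 0.0086072 ] [ 0.74276363 -2.05107912  0.501313  ]
```

View pics/m1.png

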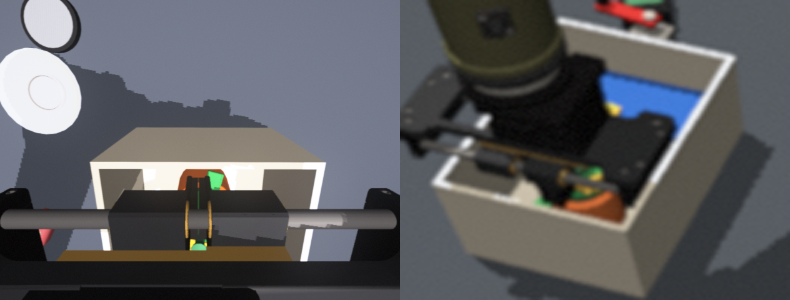

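The view is blocked by the gripper. A steady force of about 2 N means the flower is turning, so I'll keep pushing.

>>> step_arm([
  {"travel": [0, -0.0015, 0], "turn": [0, 0, 0]},
  {"travel": [0, -0.003, 0], "turn": [0, 0, 0]},
  {"travel": [0, -0.0045, 0], "turn": [0, 0, 0]},
])

```text
time: 3.9
position: [0.616, -0.177, 0.1097]
tool_rot: [3.132, 0.245, 0.0]
ft_force: [0.7, -1.7, 0.0]
grip_width: 0.011
grip_force: 0.9
```

>>> step_arm([
  {"travel": [0, -0.0015, 0], "turn": [0, 0, 0]},
  {"travel": [0, -0.003, 0], "turn": [0, 0, 0]},
  {"travel": [0, -0.0045, 0], "turn": [0, 0, 0]},
])

```text
time: 4.2
position: [0.6149, -0.1716, 0.1094]
tool_rot: [-3.131, -0.245, 0.001]
ft_force: [-0.2, 0.2, -0.2]
grip_width: 0.004
grip_force: 0.0
```

>>> step_arm([
  {"travel": [0, 0.003, -0.04], "turn": [0, 0, 0]},
  {"travel": [0, 0.003, -0.085], "turn": [0, 0, 0]},
  {"travel": [0, 0.003, -0.13], "turn": [0, 0, 0]},
  {"travel": [-0.05, -0.02, -0.13], "turn": [0, 0, 8]},
  {"travel": [-0.09, -0.05, -0.13], "turn": [0, 0, 16]},
], gripper=0.7)

```text
time: 4.7
position: [0.5231, -0.1399, 0.2412]
tool_rot: [3.135, -0.205, 0.005]
ft_force: [-1.0, 0.6, -0.4]
grip_width: 0.377
grip_force: 0.0
```

```bash
python3 - <<'E'
from h import *
plan([.4847,.0043,.12],-21.6)
E
```

```text
t 4.7 pos [ 0.5231 -0.1399  0.2412] yaw -7.49 w 0.377
travel [-0.0573 -0.1379  0.1211]
turn [-0.03 -0.18 14.11]
```

>>> step_arm([
  {"travel": [-0.025, -0.05, 0.02], "turn": [0, 0, 7]},
  {"travel": [-0.05, -0.095, 0.05], "turn": [0, 0, 14]},
  {"travel": [-0.055, -0.135, 0.08], "turn": [0, 0, 14]},
  {"travel": [-0.055, -0.135, 0.08], "turn": [0, 0, 14]},
  {"travel": [-0.055, -0.135, 0.08], "turn": [0, 0, 14]},
])

```text
time: 5.2
position: [0.4829, 0.0047, 0.1581]
tool_rot: [-3.09, 0.565, 0.006]
ft_force: [-0.1, 0.1, 0.1]
grip_width: 0.697
grip_force: 0.0
```

```bash
python3 - <<'E'
from h import *
plan([.4847,.0043,.016],-21.6)
w=ctrl.get_image("wrist")[:,:,::-1];t=ctrl.get_image("top")[:,:,::-1]
cv2.imwrite("pics/m2.png",np.hstack([cv2.resize(w,(400,300)),cv2.resize(t[170:320,330:490],(320,300),interpolation=cv2.INTER_CUBIC)]))
E
```

```text
t 5.2 pos [0.4829 0.0047 0.1581] yaw -20.73 w 0.697
travel [ 0.0023 -0.0003  0.1421]
turn [0.03 0.2  0.87]
```

View pics/m2.png

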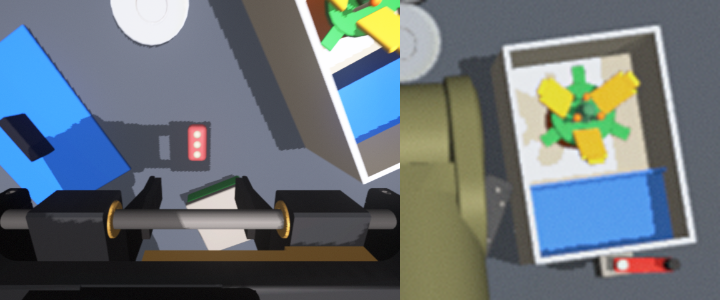

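The pod shows in the wrist picture at about (315,229) full scale. The flower's petals now point at 60, 180 and -60 degrees in the tub frame. I'll check numerically whether it has dropped.

```bash
python3 - <<'E'
from h import *
s=ctrl.get_state();im=ctrl.get_image("wrist")[:,:,::-1];c=cam("wrist",s)
hsv=cv2.cvtColor(im,cv2.COLOR_BGR2HSV);m=cv2.inRange(hsv,(0,60,60),(12,255,255))|cv2.inRange(hsv,(165,60,60),(180,255,255))
k=np.zeros_like(m);k[170:290,270:360]=m[170:290,270:360]
r=cv2.boxPoints(cv2.minAreaRect(cv2.findNonZero(k)));P=np.array([ray(c,p,.016) for p in r]);print("pod",P.round(3).tolist(),P.mean(0).round(4))
t=ctrl.get_image("top")[:,:,::-1];ct=cam("top")
for n,cc,I in(("wrist",c,im),("top",ct,t)):
  h=cv2.cvtColor(I,cv2.COLOR_BGR2HSV);y=cv2.inRange(h,(20,150,120),(34,255,255))
  for z0 in(.066,.084):
    sil=np.zeros(y.shape,np.uint8)
    for a in(60,180,-60):
      q=[]
      for r_,dz,w in((20,6,14),(48,34,14),(57,43,9),(57,43,-9),(48,34,-14),(20,6,-14)):
        A=np.radians(a);x=.038+(r_*np.cos(A)-w*np.sin(A))/1000;yy=(r_*np.sin(A)+w*np.cos(A))/1000
        q.append(proj(cc,tw(x,yy,z0+dz/1000)))
      cv2.fillPoly(sil,[np.int32(np.round(q))],255)
    b=y.copy();
    if n=="top":b[:,:370]=0;b[:,490:]=0;b[:170]=0;b[320:]=0
    print(n,z0,"iou",(sil&b>0).sum()/max(1,((sil|b)>0).sum()))
E
```

```text
pod [[0.515, 0.008, 0.016], [0.506, -0.016, 0.016], [0.457, 0.002, 0.016], [0.467, 0.028, 0.016]] [0.486  0.0057 0.016 ]
wrist 0.066 iou 0.7459304883413991
wrist 0.084 iou 0.26333666333666333
top 0.066 iou 0.7337962962962963
top 0.084 iou 0.6170886075949367
```

>>> step_arm([
  {"travel": [0.002, 0, 0.04], "turn": [0, 0, 0.9]},
  {"travel": [0.002, 0, 0.08], "turn": [0, 0, 0.9]},
  {"travel": [0.002, 0, 0.08], "turn": [0, 0, 0.9]},
])

```text
time: 5.7
position: [0.4832, -0.0009, 0.0758]
tool_rot: [3.082, -0.602, -0.014]
ft_force: [0.0, -1.1, -0.4]
grip_width: 0.698
grip_force: 0.0
```

The overlap check says the flower is home. Next is the pod grasp.

```bash
python3 - <<'E'
from h import *
plan([.4857,.0052,.017],-21.2)
E
```

```text
t 5.7 pos [ 0.4832 -0.0009  0.0758] yaw -22.11 w 0.698
travel [ 0.0005 -0.0068  0.0588]
turn [ 0.16  0.49 -0.91]
```

>>> step_arm([
  {"travel": [0.001, -0.005, 0.03], "turn": [0, 0, 0]},
  {"travel": [0.001, -0.005, 0.058], "turn": [0, 0, 0]},
  {"travel": [0.001, -0.005, 0.058], "turn": [0, 0, 0]},
  {"travel": [0.001, -0.005, 0.058], "turn": [0, 0, 0]},
])

```text
time: 6.1
position: [0.4907, 0.0044, 0.0233]
tool_rot: [-3.084, 0.6, -0.002]
ft_force: [0.2, 0.4, 0.0]
grip_width: 0.698
grip_force: 0.0
```

>>> step_arm([
  {"travel": [0, 0, 0], "turn": [0, 0, 0]},
  {"travel": [0, 0, 0], "turn": [0, 0, 0]},
  {"travel": [0, 0, 0], "turn": [0, 0, 0]},
  {"travel": [0, 0, 0], "turn": [0, 0, 0]},
  {"travel": [0, 0, 0], "turn": [0, 0, 0]},
], gripper=0, force=12)

```text
time: 6.6
position: [0.4897, 0.005, 0.0219]
tool_rot: [3.084, -0.598, 0.001]
ft_force: [-0.2, 0.3, 0.3]
grip_width: 0.331
grip_force: 0.0
```

>>> step_arm([
  {"travel": [0, 0, -0.04], "turn": [0, 0, 0]},
  {"travel": [0, 0, -0.09], "turn": [0, 0, 0]},
  {"travel": [0, 0, -0.14], "turn": [0, 0, -8]},
  {"travel": [0, 0, -0.17], "turn": [0, 0, -16]},
  {"travel": [0, 0, -0.17], "turn": [0, 0, -24]},
])

```text
time: 7.1
position: [0.4926, 0.0052, 0.197]
tool_rot: [3.139, 0.065, 0.015]
ft_force: [-0.0, 1.0, -1.4]
grip_width: 0.297
grip_force: 12.0
```

```bash
python3 - <<'E'
from h import *
plan(tw(-.0695,0,.18),8.9)
E
```

```text
t 7.1 pos [0.4926 0.0052 0.197 ] yaw 2.37 w 0.297
travel [-0.0309  0.2172  0.017 ]
turn [ 0.12 -0.54 -6.53]
```

>>> step_arm([
  {"travel": [-0.008, 0.05, 0.0], "turn": [0, 0, -6.5]},
  {"travel": [-0.016, 0.1, 0.0], "turn": [0, 0, -6.5]},
  {"travel": [-0.024, 0.15, 0.0], "turn": [0, 0, -6.5]},
  {"travel": [-0.032, 0.2, 0.01], "turn": [0, 0, -6.5]},
  {"travel": [-0.032, 0.216, 0.01], "turn": [0, 0, -6.5]},
])

```text
time: 7.6
position: [0.4624, -0.2176, 0.1805]
tool_rot: [3.132, 0.223, -0.004]
ft_force: [-0.9, 0.3, -0.7]
grip_width: 0.294
grip_force: 12.0
```

>>> step_arm([
  {"travel": [0, 0, 0], "turn": [0, 0, 0]},
  {"travel": [0, 0, 0], "turn": [0, 0, 0]},
])

```text
time: 7.8
position: [0.4651, -0.2114, 0.1814]
tool_rot: [-3.132, -0.233, 0.001]
ft_force: [1.0, 0.3, -1.3]
grip_width: 0.293
grip_force: 12.0
```

```bash
python3 - <<'E'
from h import *
plan(tw(-.0695,0,.085),8.9)
w=ctrl.get_image("wrist")[:,:,::-1];t=ctrl.get_image("scene")[:,:,::-1]
cv2.imwrite("pics/m3.png",np.hstack([cv2.resize(w,(400,300)),cv2.resize(t[130:280,170:330],(320,300),interpolation=cv2.INTER_CUBIC)]))
E
```

```text
t 7.8 pos [ 0.4651 -0.2114  0.1814] yaw 8.52 w 0.293
travel [0.0055 0.0026 0.0963]
turn [-0.07  0.02 -0.38]
```

View pics/m3.png

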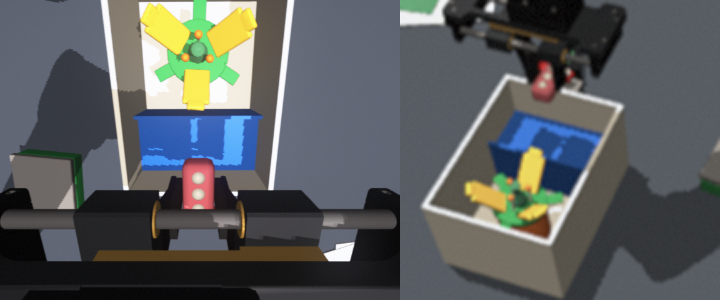

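The pod is held in the fingers along the tool's x, with its seeds up and its far end at (198,160). I'll lower it until it touches the floor.

>>> step_arm([
  {"travel": [0.005, 0.002, 0.04], "turn": [0, 0, 0]},
  {"travel": [0.005, 0.002, 0.08], "turn": [0, 0, 0]},
  {"travel": [0.005, 0.002, 0.082], "turn": [0, 0, 0]},
  {"travel": [0.005, 0.002, 0.084], "turn": [0, 0, 0]},
  {"travel": [0.005, 0.002, 0.086], "turn": [0, 0, 0]},
])

```text
time: 8.4
position: [0.4721, -0.2132, 0.0977]
tool_rot: [3.131, 0.235, 0.005]
ft_force: [-0.3, -0.1, 0.4]
grip_width: 0.293
grip_force: 12.0
```

>>> step_arm([
  {"travel": [0, 0, 0.002], "turn": [0, 0, 0]},
  {"travel": [0, 0, 0.004], "turn": [0, 0, 0]},
])

```text
time: 8.6
position: [0.4715, -0.2136, 0.0931]
tool_rot: [3.131, 0.234, 0.004]
ft_force: [-0.1, -0.3, -0.5]
grip_width: 0.297
grip_force: 12.0
```

>>> step_arm([
  {"travel": [0, 0, 0.002], "turn": [0, 0, 0]},
  {"travel": [0, 0, 0.004], "turn": [0, 0, 0]},
  {"travel": [0, 0, 0.004], "turn": [0, 0, 0]},
])

```text
time: 8.9
position: [0.4702, -0.2132, 0.0874]
tool_rot: [-3.133, -0.234, 0.001]
ft_force: [-0.2, -0.1, 0.3]
grip_width: 0.299
grip_force: 12.0
```

>>> step_arm([
  {"travel": [0, 0, 0.002], "turn": [0, 0, 0]},
  {"travel": [0, 0, 0.004], "turn": [0, 0, 0]},
  {"travel": [0, 0, 0.004], "turn": [0, 0, 0]},
])

```text
time: 9.2
position: [0.4711, -0.2133, 0.0857]
tool_rot: [3.132, 0.234, 0.001]
ft_force: [-4.0, 1.9, 11.9]
grip_width: 0.295
grip_force: 12.0
```

>>> step_arm([
  {"travel": [0, 0, -0.002], "turn": [0, 0, 0]},
  {"travel": [0, 0, -0.002], "turn": [0, 0, 0]},
  {"travel": [0, 0, -0.002], "turn": [0, 0, 0]},
  {"travel": [0, 0, -0.002], "turn": [0, 0, 0]},
  {"travel": [0, 0, -0.002], "turn": [0, 0, 0]},
], gripper=0.6)

```text
time: 9.7
position: [0.4703, -0.2132, 0.0854]
tool_rot: [-3.133, -0.234, 0.001]
ft_force: [-0.8, -0.6, -0.2]
grip_width: 0.583
grip_force: 0.0
```

>>> step_arm([
  {"travel": [0, 0, -0.03], "turn": [0, 0, 0]},
  {"travel": [0, 0, -0.07], "turn": [0, 0, 0]},
  {"travel": [-0.02, -0.03, -0.1], "turn": [0, 0, 0]},
  {"travel": [-0.03, -0.07, -0.1], "turn": [0, 0, 0]},
  {"travel": [-0.04, -0.12, -0.1], "turn": [0, 0, 0]},
])

```text
time: 10.2
position: [0.4135, -0.1015, 0.1867]
tool_rot: [3.132, 0.229, 0.004]
ft_force: [0.6, 0.7, 0.3]
grip_width: 0.599
grip_force: 0.0
```

```bash
python3 - <<'E'
from h import *
plan([.5739,.2052,.15],10)
w=ctrl.get_image("wrist")[:,:,::-1];t=ctrl.get_image("scene")[:,:,::-1]
cv2.imwrite("pics/m4.png",np.hstack([cv2.resize(w,(400,300)),cv2.resize(t[130:280,170:330],(320,300),interpolation=cv2.INTER_CUBIC)]))
E
```

```text
t 10.2 pos [ 0.4135 -0.1015  0.1867] yaw 8.35 w 0.599
travel [ 0.2031 -0.2802  0.0369]
turn [ 0.08 -0.14 -1.65]
```

View pics/m4.png

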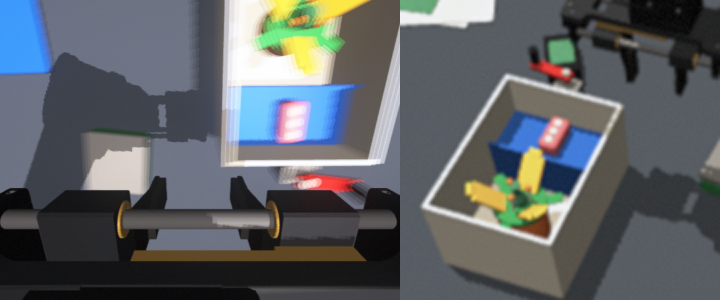

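The pod lies flat in the blue compartment, at wrist pixel (293,120) in the half-size view. Now for the lid.

>>> step_arm([
  {"travel": [0.2, -0.275, 0.02], "turn": [0, 0, -2]},
  {"travel": [0.2, -0.275, 0.02], "turn": [0, 0, -2]},
  {"travel": [0.2, -0.275, 0.02], "turn": [0, 0, -2]},
  {"travel": [0.2, -0.275, 0.02], "turn": [0, 0, -2]},
  {"travel": [0.2, -0.275, 0.02], "turn": [0, 0, -2]},
])

```text
time: 10.8
position: [0.5296, 0.1213, 0.1708]
tool_rot: [3.128, 0.287, 0.001]
ft_force: [0.9, -0.4, -0.5]
grip_width: 0.598
grip_force: 0.0
```

```bash
python3 - <<'E'
from h import *
plan([.5739,.2052,.15],10.4)
E
```

```text
t 10.8 pos [0.5296 0.1213 0.1708] yaw 10.49 w 0.598
travel [ 0.0588 -0.0745  0.0208]
turn [ 0.02 -0.03  0.09]
```

>>> step_arm([
  {"travel": [0.03, -0.036, 0.0], "turn": [0, 0, 0]},
  {"travel": [0.055, -0.07, 0.0], "turn": [0, 0, 0]},
  {"travel": [0.055, -0.07, 0.0], "turn": [0, 0, 0]},
  {"travel": [0.055, -0.07, 0.0], "turn": [0, 0, 0]},
])

```text
time: 11.2
position: [0.5697, 0.1997, 0.1699]
tool_rot: [-3.128, -0.292, 0.003]
ft_force: [-0.5, -1.0, -0.5]
grip_width: 0.602
grip_force: 0.0
```

```bash
python3 - <<'E'
from h import *
s=ctrl.get_state();im=ctrl.get_image("wrist")[:,:,::-1];c=cam("wrist",s)
cv2.imwrite("pics/w5.png",im);g=im.max(2);m=((g<45)*255).astype(np.uint8);m[290:]=0
for k in sorted(cv2.findContours(m,cv2.RETR_EXTERNAL,cv2.CHAIN_APPROX_NONE)[0],key=cv2.contourArea)[::-1][:3]:
    b=cv2.boxPoints(cv2.minAreaRect(k));P=np.array([ray(c,p,.046) for p in b]);print(cv2.contourArea(k),b.round(),P.round(4).tolist(),P.mean(0))
plan([.5739,.2052,.033],10.4)
E
```

```text
178.5 [[614.  42.]
 [634.  -2.]
 [639.   0.]
 [619.  44.]] [[0.7461, 0.025, 0.046], [0.773, 0.0227, 0.046], [0.7724, 0.0189, 0.046], [0.7454, 0.0211, 0.046]] [0.75923196 0.02193493 0.046     ]
t 11.25 pos [0.5698 0.198  0.1701] yaw 10.53 w 0.602
travel [ 0.0056 -0.0064  0.1371]
turn [0.04 0.09 0.13]
```

View pics/w5.png

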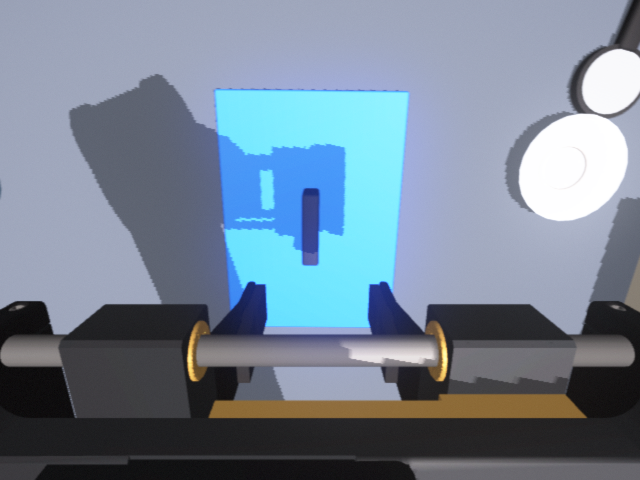

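The grip bar's top spans about (303–318, 190–264), and the plate's far corners are at (215,90) and (408,91).

```bash
python3 - <<'E'
from h import *
s=ctrl.get_state();c=cam("wrist",s)
for p in[(310.5,190),(310.5,264)]:print(ray(c,p,.046))
a,b=ray(c,(215,90),.012),ray(c,(408,91),.012);d=b-a;print(a,b,np.linalg.norm(d),"yaw",np.degrees(np.arctan2(d[1],d[0]))+90)
e=ray(c,(222,215),.012)-a;f=ray(c,(398.5,250),.012)-b
print(np.degrees(np.arctan2(-e[1],-e[0])),np.degrees(np.arctan2(-f[1],-f[0])))
y=np.radians(10.5);print("ctr",(a+b)[:2]/2-.109*np.array([np.cos(y),np.sin(y)]))
plan([.5739,.2052,.033],10.4)
E
```

```text
[0.60732966 0.21007587 0.046     ]
[0.5466536 0.1992429 0.046    ]
[0.66725194 0.29941195 0.012     ] [0.69471296 0.14644674 0.012     ] 0.15541063287376897 yaw 10.177588354566794
8.873583160776384 11.242206960169712
ctr [0.57380767 0.20306567]
t 11.25 pos [0.5698 0.198  0.1701] yaw 10.53 w 0.602
travel [ 0.0056 -0.0064  0.1371]
turn [0.04 0.09 0.13]
```

>>> step_arm([
  {"travel": [0.006, -0.005, 0.045], "turn": [0, 0, 0]},
  {"travel": [0.006, -0.005, 0.09], "turn": [0, 0, 0]},
  {"travel": [0.006, -0.005, 0.125], "turn": [0, 0, 0]},
  {"travel": [0.006, -0.005, 0.125], "turn": [0, 0, 0]},
  {"travel": [0.006, -0.005, 0.125], "turn": [0, 0, 0]},
])

```text
time: 11.75
position: [0.5752, 0.2033, 0.0465]
tool_rot: [3.128, 0.285, -0.0]
ft_force: [0.7, -0.5, 1.0]
grip_width: 0.597
grip_force: 0.0
```

```bash
python3 - <<'E'
from h import *
plan([.5757,.2047,.033],10.2)
E
```

```text
t 11.75 pos [0.5752 0.2033 0.0465] yaw 10.43 w 0.597
travel [ 0.0008 -0.0013  0.0135]
turn [0.05 0.02 0.23]
```

>>> step_arm([
  {"travel": [0.0, -0.001, 0.007], "turn": [0, 0, 0]},
  {"travel": [0.0, -0.001, 0.013], "turn": [0, 0, 0]},
  {"travel": [0.0, -0.001, 0.013], "turn": [0, 0, 0]},
])

```text
time: 12.05
position: [0.5749, 0.2057, 0.0334]
tool_rot: [3.128, 0.288, 0.001]
ft_force: [0.2, 0.7, 0.5]
grip_width: 0.597
grip_force: 0.0
```

>>> step_arm([
  {"travel": [0, 0, 0], "turn": [0, 0, 0]},
  {"travel": [0, 0, 0], "turn": [0, 0, 0]},
  {"travel": [0, 0, 0], "turn": [0, 0, 0]},
  {"travel": [0, 0, 0], "turn": [0, 0, 0]},
  {"travel": [0, 0, 0], "turn": [0, 0, 0]},
], gripper=0, force=40)

```text
time: 12.55
position: [0.5748, 0.2059, 0.033]
tool_rot: [3.128, 0.289, 0.0]
ft_force: [-0.2, -0.2, -0.1]
grip_width: 0.231
grip_force: 0.0
```

>>> step_arm([
  {"travel": [0, 0, 0], "turn": [0, 0, 0]},
  {"travel": [0, 0, 0], "turn": [0, 0, 0]},
  {"travel": [0, 0, 0], "turn": [0, 0, 0]},
  {"travel": [0, 0, 0], "turn": [0, 0, 0]},
  {"travel": [0, 0, 0], "turn": [0, 0, 0]},
])

```text
time: 13.05
position: [0.5747, 0.2061, 0.033]
tool_rot: [-3.128, -0.289, -0.0]
ft_force: [-1.1, 0.3, 0.1]
grip_width: 0.157
grip_force: 40.0
```

>>> step_arm([
  {"travel": [0, 0, -0.03], "turn": [0, 0, 0]},
  {"travel": [0, 0, -0.07], "turn": [0, 0, 0]},
  {"travel": [0, 0, -0.12], "turn": [0, 0, 0]},
  {"travel": [0, 0, -0.17], "turn": [0, 0, 0]},
  {"travel": [0, 0, -0.2], "turn": [0, 0, 0]},
])

```text
time: 13.55
position: [0.5756, 0.2061, 0.2369]
tool_rot: [-3.128, -0.288, -0.007]
ft_force: [1.2, 0.3, -3.0]
grip_width: 0.157
grip_force: 40.0
```

```bash
python3 - <<'E'
from h import *
plan([.5396,-.2023,.225],8.9)
E
```

```text
t 13.55 pos [0.5756 0.2061 0.2369] yaw 10.54 w 0.157
travel [-0.1101  0.3949  0.0115]
turn [ 0.01 -0.24  1.64]
```

>>> step_arm([
  {"travel": [-0.01, 0.036, 0.0], "turn": [0, 0, 0.5]},
  {"travel": [-0.021, 0.076, 0.0], "turn": [0, 0, 1.0]},
  {"travel": [-0.033, 0.118, 0.0], "turn": [0, 0, 1.6]},
  {"travel": [-0.045, 0.16, 0.0], "turn": [0, 0, 1.6]},
  {"travel": [-0.056, 0.2, 0.0], "turn": [0, 0, 1.6]},
])

```text
time: 14.05
position: [0.5552, -0.0035, 0.2323]
tool_rot: [3.131, 0.244, -0.002]
ft_force: [0.5, 0.8, -2.0]
grip_width: 0.158
grip_force: 40.0
```

>>> step_arm([
  {"travel": [-0.012, 0.04, 0.0], "turn": [0, 0, 0]},
  {"travel": [-0.023, 0.08, 0.0], "turn": [0, 0, 0]},
  {"travel": [-0.034, 0.12, 0.0], "turn": [0, 0, 0]},
  {"travel": [-0.042, 0.155, 0.0], "turn": [0, 0, 0]},
  {"travel": [-0.047, 0.18, 0.0], "turn": [0, 0, 0]},
])

```text
time: 14.55
position: [0.5361, -0.1899, 0.2321]
tool_rot: [3.131, 0.239, -0.003]
ft_force: [-0.7, 0.2, -2.6]
grip_width: 0.159
grip_force: 40.0
```

>>> step_arm([
  {"travel": [0, 0.006, 0.0], "turn": [0, 0, 0]},
  {"travel": [0, 0.006, 0.0], "turn": [0, 0, 0]},
  {"travel": [0, 0.006, 0.0], "turn": [0, 0, 0]},
])

```text
time: 14.85
position: [0.5388, -0.1902, 0.2326]
tool_rot: [-3.13, -0.248, 0.001]
ft_force: [0.4, 0.4, -2.9]
grip_width: 0.16
grip_force: 40.0
```

```bash
python3 - <<'E'
from h import *
plan([.5396,-.2023,.17],8.9)
w=ctrl.get_image("wrist")[:,:,::-1];cv2.imwrite("pics/w6.png",w)
E
```

```text
t 14.85 pos [ 0.5388 -0.1902  0.2326] yaw 9.05 w 0.16
travel [-0.0011  0.0122  0.0626]
turn [-0.08  0.02  0.15]
```

View pics/w6.png

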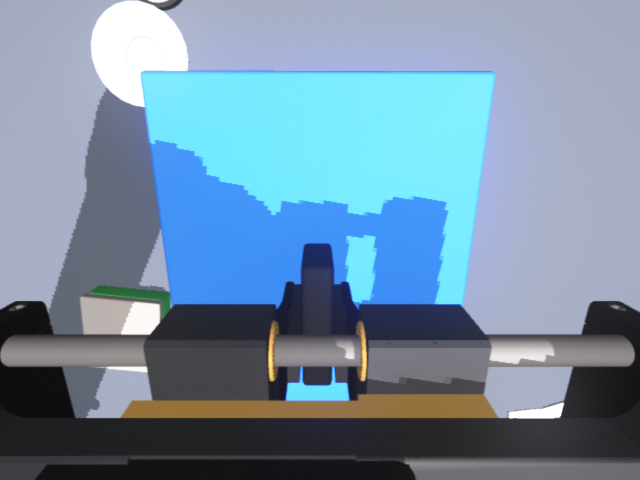

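The lid is held level, with its far edge running from (143,72) to (493,72). All ten pictures are used, so I'll work from numbers from here on.

```bash
python3 - <<'E'
from h import *
s=ctrl.get_state();c=cam("wrist",s);z=s["position"][2]-.021
im=cv2.imread("pics/w6.png");h=cv2.cvtColor(im,cv2.COLOR_BGR2HSV);m=cv2.inRange(h,(85,100,60),(125,255,255))
e=[]
for x in range(170,470,20):e.append((x,np.nonzero(m[:,x])[0][0]-.5))
for p in [e[0],e[-1],(143,72),(493,72)]:print(p,rel(ray(c,p,z),s).round(4))
for y in(90,120,130):
    q=np.nonzero(m[y])[0];a,b=rel(ray(c,(q[0]-.5,y),z),s),rel(ray(c,(q[-1]+.5,y),z),s);print(a.round(4),b.round(4))
plan([.5396,-.2023,.17],8.9)
E
```

```text
(170, np.float64(70.5)) [ 0.1086 -0.0643  0.0211]
(450, np.float64(70.5)) [0.1084 0.0583 0.0209]
(143, 72) [ 0.108  -0.0763  0.0211]
(493, 72) [0.1078 0.0772 0.0209]
[ 0.1007 -0.0776  0.0211] [0.1005 0.0785 0.0209]
[ 0.0881 -0.0786  0.0211] [0.0879 0.0786 0.0209]
[ 0.0838 -0.0783  0.0211] [0.0835 0.0783 0.0209]
t 14.9 pos [ 0.539  -0.1898  0.2328] yaw 9.1 w 0.156
travel [-0.0013  0.0125  0.0628]
turn [-0.06  0.01  0.2 ]
```

>>> step_arm([
  {"travel": [-0.001, 0.012, 0.03], "turn": [0, 0, 0]},
  {"travel": [-0.001, 0.012, 0.06], "turn": [0, 0, 0]},
  {"travel": [-0.001, 0.012, 0.06], "turn": [0, 0, 0]},
  {"travel": [-0.001, 0.012, 0.06], "turn": [0, 0, 0]},
  {"travel": [-0.001, 0.012, 0.06], "turn": [0, 0, 0]},
])

```text
time: 15.4
position: [0.541, -0.2033, 0.175]
tool_rot: [3.131, 0.247, 0.004]
ft_force: [0.3, -0.4, -2.9]
grip_width: 0.156
grip_force: 40.0
```

```bash
python3 - <<'E'
from h import *
plan([.5400,-.2023,.145],8.9)
E
```

```text
t 15.4 pos [ 0.541  -0.2033  0.175 ] yaw 9.03 w 0.156
travel [-0.0009 -0.0012  0.03  ]
turn [ 0.08 -0.16  0.13]
```

>>> step_arm([
  {"travel": [-0.001, -0.001, 0.006], "turn": [0, 0, 0]},
  {"travel": [-0.001, -0.001, 0.012], "turn": [0, 0, 0]},
  {"travel": [-0.001, -0.001, 0.018], "turn": [0, 0, 0]},
  {"travel": [-0.001, -0.001, 0.021], "turn": [0, 0, 0]},
  {"travel": [-0.001, -0.001, 0.021], "turn": [0, 0, 0]},
])

```text
time: 15.9
position: [0.5379, -0.2031, 0.1511]
tool_rot: [-3.131, -0.245, 0.002]
ft_force: [0.8, 0.8, -2.7]
grip_width: 0.156
grip_force: 40.0
```

```bash
python3 - <<'E'
from h import *
plan([.5400,-.2023,.145],8.9)
E
```

```text
t 15.9 pos [ 0.5379 -0.2031  0.1511] yaw 8.93 w 0.156
travel [ 0.0022 -0.0005  0.0061]
turn [-0.04  0.07  0.03]
```

>>> step_arm([
  {"travel": [0, 0, 0.0015], "turn": [0, 0, 0]},
  {"travel": [0, 0, 0.003], "turn": [0, 0, 0]},
  {"travel": [0, 0, 0.0045], "turn": [0, 0, 0]},
  {"travel": [0, 0, 0.0045], "turn": [0, 0, 0]},
])

```text
time: 16.3
position: [0.5383, -0.2033, 0.1473]
tool_rot: [3.132, 0.245, -0.001]
ft_force: [0.5, -0.4, -1.4]
grip_width: 0.158
grip_force: 40.0
```

>>> step_arm([
  {"travel": [0.001, 0, 0.001], "turn": [0, 0, 0]},
  {"travel": [0.001, 0, 0.002], "turn": [0, 0, 0]},
  {"travel": [0.001, 0, 0.003], "turn": [0, 0, 0]},
  {"travel": [0.001, 0, 0.003], "turn": [0, 0, 0]},
])

```text
time: 16.7
position: [0.5396, -0.2031, 0.1449]
tool_rot: [3.132, 0.245, 0.0]
ft_force: [-0.8, 0.9, 2.0]
grip_width: 0.158
grip_force: 40.0
```

The lid is seated: the wrist load went from -2.9 N to +2 N. I'll release it and go to the latch.

>>> step_arm([
  {"travel": [0, 0, 0], "turn": [0, 0, 0]},
  {"travel": [0, 0, 0], "turn": [0, 0, 0]},
  {"travel": [0, 0, 0], "turn": [0, 0, 0]},
  {"travel": [0, 0, 0], "turn": [0, 0, 0]},
  {"travel": [0, 0, 0], "turn": [0, 0, 0]},
], gripper=0.6)

```text
time: 17.2
position: [0.5395, -0.2031, 0.1445]
tool_rot: [3.132, 0.245, 0.0]
ft_force: [0.6, 0.0, 0.2]
grip_width: 0.528
grip_force: 0.0
```

>>> step_arm([
  {"travel": [0, 0, -0.03], "turn": [0, 0, 0]},
  {"travel": [0, 0, -0.07], "turn": [0, 0, 8]},
  {"travel": [-0.04, 0.01, -0.08], "turn": [0, 0, 16]},
  {"travel": [-0.08, 0.02, -0.08], "turn": [0, 0, 24]},
  {"travel": [-0.12, 0.03, -0.08], "turn": [0, 0, 32]},
])

```text
time: 17.7
position: [0.4246, -0.2518, 0.2252]
tool_rot: [3.076, -0.635, 0.002]
ft_force: [-0.4, -0.4, 0.2]
grip_width: 0.599
grip_force: 0.0
```

```bash
python3 - <<'E'
from h import *
plan(tw(-.1283,-.0435,.19),-42)
im=ctrl.get_image("top")[:,:,::-1];c=cam("top");cv2.imwrite("pics/t9.png",im)
h=cv2.cvtColor(im,cv2.COLOR_BGR2HSV);m=cv2.inRange(h,(95,100,60),(125,255,255));m[:,:360]=0;m[:,500:]=0;m[:150]=0;m[330:]=0
k=max(cv2.findContours(m,0,2)[0],key=cv2.contourArea);P=np.array([ray(c,p,.124) for p in cv2.boxPoints(cv2.minAreaRect(k))])
print("lid",P.round(4).tolist(),P.mean(0))
r=cv2.inRange(h,(0,150,80),(6,255,255))|cv2.inRange(h,(174,150,80),(180,255,255));r[:,:400]=0;r[:,500:]=0;r[:280]=0;r[320:]=0
q=cv2.findNonZero(r)
if q is not None:
    for p in cv2.boxPoints(cv2.minAreaRect(q)):print("bar",(Rm.T@(ray(c,p,.134)[:2]-C)).round(4))
E
```

```text
t 17.7 pos [ 0.4246 -0.2518  0.2252] yaw -23.34 w 0.599
travel [0.0006 0.0142 0.0352]
turn [ 1.000e-02 -9.000e-02  1.866e+01]
lid [[0.6341, -0.11, 0.124], [0.6633, -0.2681, 0.124], [0.4453, -0.2997, 0.124], [0.4179, -0.1452, 0.124]] [ 0.54016341 -0.20575079  0.124     ]
bar [-0.1151  0.0064]
bar [-0.1176 -0.011 ]
bar [-0.129  -0.0091]
bar [-0.1266  0.0083]
```

>>> step_arm([
  {"travel": [0, 0.013, 0.0], "turn": [0, 0, 8]},
  {"travel": [0, 0.013, 0.0], "turn": [0, 0, 16]},
  {"travel": [0, 0.013, 0.0], "turn": [0, 0, 18]},
  {"travel": [0, 0.013, 0.0], "turn": [0, 0, 18]},
  {"travel": [0, 0.013, 0.0], "turn": [0, 0, 18]},
])

```text
time: 18.25
position: [0.4206, -0.2632, 0.2245]
tool_rot: [2.943, -1.099, 0.0]
ft_force: [0.7, -0.1, -0.4]
grip_width: 0.6
grip_force: 0.0
```

```bash
python3 - <<'E'
from h import *
plan(tw(-.1283,-.0435,.152),-42)
s=ctrl.get_state();c=cam("wrist",s);im=ctrl.get_image("wrist")[:,:,::-1]
h=cv2.cvtColor(im,cv2.COLOR_BGR2HSV);r=cv2.inRange(h,(0,150,60),(6,255,255))|cv2.inRange(h,(174,150,60),(180,255,255))
r=cv2.morphologyEx(r,cv2.MORPH_OPEN,np.ones((3,3)));k=max(cv2.findContours(r,0,2)[0],key=cv2.contourArea);print(cv2.contourArea(k))
for p in cv2.boxPoints(cv2.minAreaRect(k)):print("bar",p.round(),(Rm.T@(ray(c,p,.134)[:2]-C)).round(4))
for a in(0,.1,.2):
    A=a-1.87;print(a,proj(c,tw(-.122+.045*np.cos(A),.045*np.sin(A),.158)).round())
E
```

```text
t 18.25 pos [ 0.4206 -0.2632  0.2245] yaw -40.97 w 0.6
travel [0.0005 0.0021 0.0725]
turn [ 0.   -0.01  1.03]
737.0
bar [265. 284.] [-0.1133  0.0027]
bar [308. 248.] [-0.1199 -0.0395]
bar [319. 262.] [-0.1332 -0.0367]
bar [276. 298.] [-0.127   0.0062]
0 [328. 270.]
0.1 [324. 265.]
0.2 [320. 260.]
```

>>> step_arm([
  {"travel": [0, 0.002, 0.035], "turn": [0, 0, 0]},
  {"travel": [0, 0.002, 0.071], "turn": [0, 0, 0]},
  {"travel": [0, 0.002, 0.071], "turn": [0, 0, 0]},
  {"travel": [0, 0.002, 0.071], "turn": [0, 0, 0]},
])

```text
time: 18.7
position: [0.4191, -0.2647, 0.1538]
tool_rot: [-2.942, 1.101, 0.001]
ft_force: [-0.7, 0.3, 0.3]
grip_width: 0.599
grip_force: 0.0
```

>>> step_arm([
  {"travel": [0, 0, 0], "turn": [0, 0, 0]},
  {"travel": [0, 0, 0], "turn": [0, 0, 0]},
  {"travel": [0, 0, 0], "turn": [0, 0, 0]},
  {"travel": [0, 0, 0], "turn": [0, 0, 0]},
  {"travel": [0, 0, 0], "turn": [0, 0, 0]},
], gripper=0, force=8)

```text
time: 19.2
position: [0.4193, -0.2649, 0.1539]
tool_rot: [2.942, -1.102, 0.001]
ft_force: [-0.9, -1.3, 0.3]
grip_width: 0.233
grip_force: 0.0
```

>>> step_arm([
  {"travel": [0, 0, 0], "turn": [0, 0, 0]},
  {"travel": [0, 0, 0], "turn": [0, 0, 0]},
  {"travel": [0, 0, 0], "turn": [0, 0, 0]},
  {"travel": [0, 0, 0], "turn": [0, 0, 0]},
])

```text
time: 19.6
position: [0.4192, -0.264, 0.1535]
tool_rot: [-2.941, 1.101, 0.001]
ft_force: [-0.7, 4.0, 2.1]
grip_width: 0.135
grip_force: 8.0
```

```bash
python3 - <<'E'
from h import *
s=ctrl.get_state();p=Rm.T@(s["position"][:2]-C)-[-.122,0];print(p,np.hypot(*p),np.degrees(np.arctan2(p[1],p[0])),s["grip_width"],s["ft_force"],s["position"])
for az in(-85,-65,-45,-25,-5,0,2):
    A=np.radians(az);print(az,rel(tw(-.122+.045*np.cos(A),.045*np.sin(A),s["position"][2]),s).round(4))
E
```

```text
[-0.00644444 -0.0422926 ] 0.04278077833894263 -98.66393772757792 0.13516694381774366 [-0.70993419  3.98508997  2.10758314] [ 0.41924516 -0.26395508  0.15349149]
-85 [ 0.0086 -0.0063 -0.    ]
-65 [ 0.0152 -0.0205 -0.    ]
-45 [ 0.0166 -0.036   0.    ]
-25 [ 0.0126 -0.0511  0.    ]
-5 [ 0.0036 -0.0639  0.    ]
0 [ 0.0007 -0.0666  0.    ]
2 [-0.0005 -0.0676  0.    ]
```

>>> step_arm([
  {"travel": [0.006, -0.006, 0], "turn": [0, 0, 0]},
  {"travel": [0.011, -0.013, 0], "turn": [0, 0, 0]},
  {"travel": [0.0135, -0.02, 0], "turn": [0, 0, 0]},
  {"travel": [0.015, -0.028, 0], "turn": [0, 0, 0]},
  {"travel": [0.015, -0.036, 0], "turn": [0, 0, 0]},
])

```text
time: 20.1
position: [0.4553, -0.2493, 0.1538]
tool_rot: [2.939, -1.103, 0.005]
ft_force: [-0.5, -3.7, -0.1]
grip_width: 0.131
grip_force: 8.0
```

>>> step_arm([
  {"travel": [-0.001, -0.008, 0], "turn": [0, 0, 0]},
  {"travel": [-0.004, -0.015, 0], "turn": [0, 0, 0]},
  {"travel": [-0.008, -0.022, 0], "turn": [0, 0, 0]},
  {"travel": [-0.013, -0.028, 0], "turn": [0, 0, 0]},
  {"travel": [-0.013, -0.028, 0], "turn": [0, 0, 0]},
])

```text
time: 20.6
position: [0.4628, -0.2156, 0.1536]
tool_rot: [-2.942, 1.098, 0.001]
ft_force: [1.7, 0.6, 3.0]
grip_width: 0.131
grip_force: 8.0
```

```bash
python3 - <<'E'
from h import *
s=ctrl.get_state();p=Rm.T@(s["position"][:2]-C)-[-.122,0];print(p,np.hypot(*p),np.degrees(np.arctan2(p[1],p[0])),s["grip_width"],s["grip_force"],s["ft_force"],s["position"])
E
```

```text
[ 0.04409559 -0.00130057] 0.04411476531371307 -1.6894073993329415 0.13104915401993475 8.001564145088196 [1.74503954 0.55820745 3.00089086] [ 0.46283478 -0.21563753  0.15360822]
```

The latch is at about 1.84 rad. I'll let go and back off.

>>> step_arm([
  {"travel": [0, 0, 0], "turn": [0, 0, 0]},
  {"travel": [0, 0, 0], "turn": [0, 0, 0]},
  {"travel": [0, 0, 0], "turn": [0, 0, 0]},
  {"travel": [0, 0, 0], "turn": [0, 0, 0]},
  {"travel": [0, 0, 0], "turn": [0, 0, 0]},
], gripper=0.6)

```text
time: 21.1
position: [0.4625, -0.2179, 0.1533]
tool_rot: [-2.942, 1.102, 0.001]
ft_force: [0.3, -0.2, 0.2]
grip_width: 0.502
grip_force: 0.0
```

>>> step_arm([
  {"travel": [0, 0, -0.04], "turn": [0, 0, 0]},
  {"travel": [0, 0, -0.08], "turn": [0, 0, 0]},
  {"travel": [0.02, -0.05, -0.1], "turn": [0, 0, 0]},
  {"travel": [0.02, -0.1, -0.1], "turn": [0, 0, 0]},
  {"travel": [0.02, -0.15, -0.1], "turn": [0, 0, 0]},
])

```text
time: 21.6
position: [0.5736, -0.1229, 0.2548]
tool_rot: [-2.94, 1.106, -0.004]
ft_force: [-0.0, -0.0, -0.1]
grip_width: 0.597
grip_force: 0.0
```

>>> step_arm([
  {"travel": [-0.1, -0.15, 0], "turn": [0, 0, 0]},
  {"travel": [-0.1, -0.15, 0], "turn": [0, 0, 0]},
  {"travel": [-0.1, -0.15, 0], "turn": [0, 0, 0]},
  {"travel": [-0.1, -0.15, 0], "turn": [0, 0, 0]},
  {"travel": [-0.1, -0.15, 0], "turn": [0, 0, 0]},
])

```text
time: 22.1
position: [0.5946, 0.0633, 0.2535]
tool_rot: [-2.944, 1.086, 0.002]
ft_force: [-0.3, 0.6, 0.5]
grip_width: 0.595
grip_force: 0.0
```

```bash
python3 - <<'E'
from h import *
s=ctrl.get_state();print(s["time"],s["position"],s["ft_force"])
im=ctrl.get_image("top")[:,:,::-1];c=cam("top");h=cv2.cvtColor(im,cv2.COLOR_BGR2HSV)
def win(m):k=np.zeros_like(m);k[160:325,365:490]=m[160:325,365:490];return k
m=win(cv2.inRange(h,(95,90,50),(125,255,255)));k=max(cv2.findContours(m,0,2)[0],key=cv2.contourArea)
P=np.array([ray(c,p,.124) for p in cv2.boxPoints(cv2.minAreaRect(k))]);print("lid",P.round(4).tolist(),P.mean(0),[np.linalg.norm(P[i]-P[i-1]).round(3) for i in range(4)])
r=win(cv2.inRange(h,(0,120,60),(8,255,255))|cv2.inRange(h,(172,120,60),(180,255,255)))
for p in cv2.boxPoints(cv2.minAreaRect(cv2.findNonZero(r))):print("bar",(Rm.T@(ray(c,p,.134)[:2]-C)).round(4))
E
```

```text
22.1 [0.59455196 0.06330745 0.25346091] [-0.26860715  0.5759842   0.50885652]
lid [[0.6344, -0.1109, 0.124], [0.6625, -0.2706, 0.124], [0.4429, -0.3004, 0.124], [0.4166, -0.1445, 0.124]] [ 0.53910299 -0.20661947  0.124     ] [np.float64(0.22), np.float64(0.162), np.float64(0.222), np.float64(0.158)]
bar [-0.0728  0.0013]
bar [-0.0747 -0.0123]
bar [-0.1282 -0.0033]
bar [-0.1263  0.0102]
```

```bash
python3 - <<'E'
from h import *
for n in("top","scene"):
    im=ctrl.get_image(n)[:,:,::-1];c=cam(n);g=im.max(2)
    poly=np.int32([proj(c,tw(a,b,.124)) for a,b in((.09,.06),(.09,-.06),(-.105,-.06),(-.105,.06))])
    k=cv2.fillPoly(np.zeros(g.shape,np.uint8),[poly],255);m=((g<75)&(k>0)).astype(np.uint8)
    N,l,st,ce=cv2.connectedComponentsWithStats(m)
    for i in range(1,N):
        if st[i,4]>8:print(n,st[i],"z.150",(Rm.T@(ray(c,ce[i],.150)[:2]-C)).round(4),"z.158",(Rm.T@(ray(c,ce[i],.158)[:2]-C)).round(4))
    h=cv2.cvtColor(im,cv2.COLOR_BGR2HSV);r=cv2.inRange(h,(0,120,60),(8,255,255))|cv2.inRange(h,(172,120,60),(180,255,255))
    poly=np.int32([proj(c,tw(a,b,.134)) for a,b in((-.06,.03),(-.06,-.03),(-.14,-.03),(-.14,.03))])
    r&=cv2.fillPoly(np.zeros(g.shape,np.uint8),[poly],255)
    q=cv2.findNonZero(r)
    vx,vy,x,y=cv2.fitLine(q,cv2.DIST_L2,0,.01,.01).ravel();a,b=[Rm.T@(ray(c,(x+t*vx,y+t*vy),.134)[:2]-C) for t in(-10,10)]
    if a[0]>b[0]:a,b=b,a
    print(n,"bar az",np.degrees(np.arctan2(*(b-a)[::-1])),(a+b)/2)
E
```

```text
top [427 225  12  31 251] z.150 [-0.0016 -0.0002] z.158 [-0.0024  0.0017]
top [438 277   6   4  20] z.150 [-0.0769 -0.0034] z.158 [-0.0771 -0.0015]
top bar az -6.246851675522146 [-0.0990545  -0.00067609]
scene [241 171   4   9  26] z.150 [-0.0745 -0.0002] z.158 [-0.068   0.0039]
scene [223 187  15  27 230] z.150 [0.0077 0.0055] z.158 [0.0134 0.0096]
scene bar az -7.156319574346165 [-0.09964819  0.00269427]
```

```bash
python3 -c "
from bench import ctrl
print(ctrl.close_job())"
```

```text
the job is handed in; nothing more can be done
None
```

I handed the job in at about 22 s of the 72 s limit; no verdict came back. By my own measurements the flower is home, the pod lies flat in the blue compartment, the lid is seated on the rim, and the latch points in over it at about 1.75–1.85 rad.

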